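# Take the flower-foam holder off its bayonet stand and put it on the plate

## Robot

A 7-joint arm with a two-finger parallel gripper is mounted at the origin on the work surface. World frame = base frame: x ahead of the robot, y to its left, z up, the work surface at z = 0. Lengths are in m, angles in rad, forces in N, time in s.
With the tool pointing down it reaches from about 0.4 to 0.9 m from the base axis. Payload 5.6 kg.
Tool frame: the origin (TCP) lies midway between the tips of the shut fingers; the grasp point (between the pads) lies 19 mm behind it; y points along the fingers, z is the direction in which the jaws open and shut, and the axes are right-handed (so a half turn about y gives the same grasp; the last joint's range is limited). The gripper opens to 92 mm and grips with 3 to 60 N. Pads are 20 mm wide; open, the fingers measure 128 mm over their backs; the gripper's body (75 mm by 189 mm) begins 69 mm behind the grasp point.
Start: joints at [1.17, 0.468, -0.012, 1.603, 0.006, 1.071, -0.056], TCP at [0.228, -0.609, 0.215] pointing down, gripper open.
Joint ranges: [-2.53, 2.53], [-0.31, 2.02], [-1.57, 1.55], [0.28, 2.44], [-1.29, 4.43], [0.15, 1.84], [-2.92, 2.92]. Speed limits (rad/s): [2.57, 2.57, 3.14, 3.14, 3.14, 3.14, 3.14].

## Interface

Orientations are given as a 3x3 rotation matrix whose columns are the frame's x, y, z axes.
In Python, from station import env, effector, solver, viewer, workorder, search_frame, tip_of gives the robot as it stands. Calls block until the motion is done:
- env.reach(position, orientation): joint-space move of the TCP to a pose.
- env.movel(position, frame=None, rate=0.15): straight line of the TCP; frame=None keeps the orientation; rate is the mean speed in m/s.
- env.goto_joints(angles): joint-space move.
- effector.release() and effector.grasp(squeeze=None): open the fingers fully, or close them until they stop; squeeze is the grip in N (None keeps the last).
- env.pause(seconds).
- solver.inverse_kinematics(position, orientation): joint angles nearest the present ones, or None.
- env.sense(): the state.
- viewer.read_camera(name): name is "side" or "top"; returns (picture, depth): 420x560x3 uint8, red, green, blue; 420x560 float32, m along the optical axis (not along the pixel's ray), 0 where there is no reading.
- viewer.camera_info(name): a dict with "intrinsics" (3x3 intrinsics, pixels), "eye" and "rotation" of the camera in the world. Camera axes: x right, y up, looking along -z (the intrinsics and any distortion apply to the point x, -y, -z); pixel columns grow to the right and rows downward; lengths in m; the calibration is good to about 2 mm. A picture is of the moment at which its call begins. camera_info takes no time and is no camera call.
A pose or a line that the arm cannot do raises env.PlanningError and nothing moves.
- workorder.finish_job(): hands the job in, once; it reports no verdict.
Trained networks look in the newest picture that a camera, given by its name, has taken for a name from the list of things; names that differ only in an ending like _2 or _b are one class to them, and where a whole thing is asked for, a point or a joint stands for the part that bears it (a point fixed in the world has none). Each returns a list of dicts, best first, with "score" (0 to 1); they miss things now and then, are a little off and sometimes report something else, mostly with a low value. They report only what shows in the picture. A call takes as long as a camera call. They do not tell look-alikes from the thing itself.
- search_frame(camera, name): "at" ([x, y, z] in m, in world coordinates, good to about 4 mm: the middle of the surface that is visible of it).
- tip_of(camera, name): "at" ([x, y, z] in m, in world coordinates, good to about 4 mm: a listed point, or the origin of a listed thing).
The state is a dict: "t": time; "joint_positions": joint angles; "joint_velocities": joint speeds; "tau": joint torques, N m; "ee_pos": TCP position; "tcp_rot": TCP orientation; "wrist_force": force on the tool from outside, world axes, zero at the start; "moment": the same for the moment, N m; "gripper_width": finger opening in m.
Only numpy, scipy, OpenCV 4.12 (cv2) and the standard library are available. Lean on these libraries where they do the work, as an engineer would, in place of code of your own. Each camera call takes 0.05 s, during which the arm holds its last target.

## Task

The round green foam holder is locked on the tilted arranging stand. Press the red release button fully in (it stays in), twist the holder a quarter turn anticlockwise as seen looking onto its top, lift it off the stand, and set it down gently and upright in the middle of the yellow spotted plate. Leave the plate and the other things on the table where they are.

Things in the scene. Friction and masses are not known exactly. Their poses are not given: they have to be found in the camera images.
- mount: White tilted plate of the fixed arranging stand, 165 x 110 x 12 mm. Its z axis is the bayonet axis, square to the plate, leaning 30 degrees from vertical; x points up the slope (the robot's side is the low side), y left. Origin: on that axis at the floor of the 6 mm deep, 52 mm wide recess for the holder's foot, 120 mm above the table. Plate spans x -110 to 55 mm, upper face z = 6 mm.
- release (a joint): Travel of the red release button, m: 0 as found, 0.012 fully in. It slides along the mount's -z, resists with about 4 N and stays where it is left. Its two steel pins block the lugs of the holder: the holder can turn only with the button in by 10 mm or more.
- release_top (a point): Centre of the top of the red release button, a cap 26 mm across at x = -85 mm, near the mount's lower end; as found its top is at z = 26 mm in the mount's frame (20 mm proud of the plate), 14 mm when fully in. Axes as the mount's: press along its -z.
- holder: Green flower-foam holder, loose, about 400 g, 83 mm tall. Origin: centre of its foot's underside; z its own axis, up. Foot 48 mm across (z 0 to 27 mm) with brass lugs along +-y (14 mm wide, out to 34 mm, z 7.5 to 16.5 mm); dish 90 mm across, z 27 to 45 mm, brown foam to z = 49 mm. Found locked in the mount, its origin and axes those of the mount. It unlocks turning anticlockwise, + about z.
- holder_grip (a point): Point on the holder's axis in its grip rib, 71 mm above the foot's underside, 12 mm below the rib's top. The upright green rib is 58 mm long along the holder's x, 16 mm thick along y, and rises 34 mm above the foam. Axes as the holder's: pinch the rib across y.
- plate: Yellow plate with white dots, 196 mm across, loose, 0.6 kg. Origin: centre of its underside, on the table, z up. Flat well about 130 mm across, its floor 5 mm above the table; rim 14 mm high.
- spool_yellow: Bystander: yellow spool with a cardboard hub, 60 mm across, 25 mm high; origin centre of underside.
- spool_lime: Bystander: lime spool with a cardboard hub, 60 mm across, 25 mm high; origin centre of underside.
- brick: Bystander: brown dry-foam brick 100 x 70 x 50 mm; origin centre of underside.
- jar: Bystander: sage-green pottery jar 84 mm across, 85 mm high (150 mm with the sticks in it); origin centre of underside.
- tape: Bystander: amber roll of tape lying flat, 76 mm across, 20 mm high; origin centre of underside.
- glue_gun: Bystander: dark green hand tool lying flat, about 230 x 140 x 36 mm; origin under the middle of its barrel.
- claws (a point): Point on the bayonet axis level with the top of the two aluminium claws, 23.5 mm above the mount's origin; mount's axes. Claws: x +-20 mm, y 26 to 45 mm on either side, reaching over the holder's lugs. The lugs are clear of them from about 60 degrees of turn, and a stop ends the turn at about 95 degrees. Then 30 mm of lift along the mount's z clears everything.
Mind the look-alikes: they are no part of the job. What is shaped like the holder but black or purple is not meant.

How it is judged:
On the way, in this order (a step that is already met when the one before it is completed fails the run):
1. the release button is pressed in (10 mm or more) while the holder is still locked in place (value of joint release above 0.0098 m and angle between the x axis of holder and the x axis of mount, either way round below 0.3 rad and distance between holder and mount below 0.008 m), for 0.1 s.
2. the holder is turned by at least 49 degrees while still seated in the mount (angle between the x axis of holder and the x axis of mount, either way round above 0.85 rad and distance between holder and mount below 0.01 m), for 0.1 s.
At the end, for the whole second after the job is handed in: The holder stands upright (within 0.1 rad) on its foot on the plate's well, its axis within 30 mm of the plate's centre, let go and at rest (horizontal distance between holder and plate below 0.03 m and z of holder in the frame of plate between 0 and 0.01 m and angle between holder's own z axis and vertical below 0.1 rad and linear speed of holder below 0.02 m/s); the robot touches nothing.
It fails at once if the holder is dropped or slammed onto the plate (faster than 0.45 m/s within 25 mm above the plate's well) (horizontal distance between holder and plate below 0.09 m and z of holder in the frame of plate below 0.03 m and linear speed of holder above 0.45 m/s).
It fails at once if the plate is shifted by more than 30 mm (distance of plate from where it was at the start of the episode above 0.03 m).
It fails at once if another thing on the table is shifted by more than 30 mm (distance of any of spool_yellow, spool_lime, brick, jar, tape, glue_gun from where it was at the start of the episode above 0.03 m).
It also fails if it takes over 54 s, if anything falls off the work surface, if the arm or the gripper's body presses on something with over 40 N, if the wrist force passes 120 N, or if a joint passes its speed limit or range.

## Working session

There is one attempt and no reset: what is moved stays moved. The work goes in short steps, each a Python script; the robot and the scene stay as the last script left them, time stands still between calls to the robot, and variables do not carry over. Pictures are saved under pics/ and viewed, and the job is handed in when it is done.

```bash
ls; mkdir -p pics
cat > first.py <<'E'
from station import env, effector, solver, viewer, workorder, search_frame, tip_of
import numpy as np, cv2
for c in ["side","top"]:
    im,d=viewer.read_camera(c); cv2.imwrite(f"pics/{c}0.png",im[:,:,::-1]); np.save(f"pics/{c}0d.npy",d)
    i=viewer.camera_info(c); print(c,i)
    for n in ["mount","release_top","holder","holder_grip","plate","claws"]:
        try: print(n,[ (np.round(r["at"],4).tolist(),round(r["score"],2)) for r in tip_of(c,n)][:4])
        except Exception as e: print(n,e)
    for n in ["holder","plate"]:
        print('sf',n,[ (np.round(r["at"],4).tolist(),round(r["score"],2)) for r in search_frame(c,n)][:4])
s=env.sense(); print(s["t"],s["ee_pos"],s["tcp_rot"],s["gripper_width"])
E
python3 first.py
```

```text
pics
side {'intrinsics': array([[527.9282237 ,   0.        , 278.85299222],
       [  0.        , 527.9282237 , 203.12964289],
       [  0.        ,   0.        ,   1.        ]]), 'eye': array([0.30541571, 1.11166805, 1.09690187]), 'rotation': array([[-0.9811401 ,  0.11440043, -0.15580967],
       [-0.19252961, -0.65016408,  0.73499593],
       [-0.017218  ,  0.75113195,  0.65992752]])}
mount [([0.5332, 0.225, 0.119], 0.72)]
release_top [([0.4499, 0.2148, 0.1013], 0.41)]
holder [([0.5339, 0.2199, 0.1181], 0.87), ([0.7144, 0.1604, 0.0025], 0.87), ([0.702, 0.3085, -0.0004], 0.83), ([0.3208, 0.2816, 0.0013], 0.57)]
holder_grip [([0.4969, 0.2169, 0.1835], 0.88), ([0.7003, 0.3018, 0.0702], 0.88), ([0.3181, 0.2753, 0.074], 0.77), ([0.5261, 0.0772, 0.0724], 0.73)]
plate [([0.5737, -0.234, 0.0004], 0.7)]
claws [([0.5246, 0.222, 0.1449], 0.91)]
sf holder [([0.3202, 0.2933, 0.0484], 0.86), ([0.6954, 0.3173, 0.049], 0.72), ([0.5131, 0.2299, 0.1697], 0.6), ([0.5107, 0.0761, 0.0444], 0.58)]
sf plate [([0.5752, -0.2362, 0.0047], 0.8)]
top {'intrinsics': array([[422.37880867,   0.        , 276.4583
[... 521 characters left out ...]
.533, 0.2221, 0.1166], 0.69), ([0.523, 0.0793, -0.0004], 0.69)]
holder_grip [([0.71, 0.1611, 0.0737], 0.96), ([0.5251, 0.079, 0.0703], 0.69), ([0.7029, 0.3064, 0.0693], 0.6), ([0.4957, 0.2179, 0.1807], 0.59)]
plate [([0.5781, -0.2329, -0.0001], 0.97)]
claws [([0.5229, 0.2217, 0.1354], 0.68)]
sf holder [([0.5116, 0.2129, 0.1658], 0.98), ([0.5237, 0.0807, 0.0507], 0.95), ([0.3247, 0.2705, 0.0466], 0.95), ([0.7035, 0.1541, 0.0509], 0.94)]
sf plate [([0.5772, -0.2361, 0.0074], 0.67)]
0.9 [ 0.22758082 -0.60887442  0.21458739] [[-9.36695625e-01 -5.07349409e-05  3.50144690e-01]
 [-3.50144685e-01 -8.67286961e-05 -9.36695624e-01]
 [ 7.78907896e-05 -9.99999995e-01  6.34738203e-05]] 0.09208867601769107
```

View pictures.

View pics/side0.png

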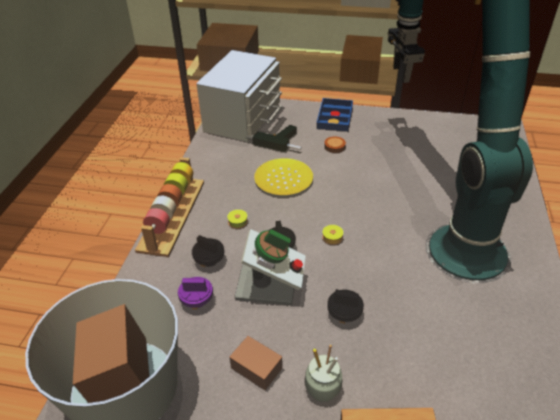

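View pics/top0.png

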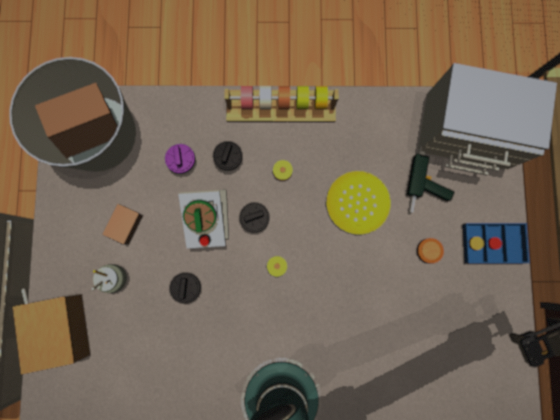

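The side view shows the green holder at about (272,245) with the red button at (297,265). The top view shows them at (200,215) and (205,240), and the yellow plate at (358,202). The four look-alikes are black or purple. The network points fit the stated geometry: the button comes out at z=0.100 and the grip at z=0.1815. Next I'll refine the mount's yaw and the plate centre from the depth image.

```bash
cat > refine.py <<'E'
from station import viewer
import numpy as np, cv2
from scipy.optimize import least_squares
def cloud(c):
    im=cv2.imread(f"pics/{c}0.png")[:,:,::-1].astype(int); d=np.load(f"pics/{c}0d.npy"); i=viewer.camera_info(c);K=i["intrinsics"]
    v,u=np.mgrid[:420,:560]
    p=np.stack([(u-K[0,2])/K[0,0]*d,-(v-K[1,2])/K[1,1]*d,-d],-1)@i["rotation"].T+i["eye"]
    p[d==0]=np.nan
    return im,p
O0=np.array([.5345,.2235,.12])
for c in ["side","top"]:
    im,p=cloud(c); hsv=cv2.cvtColor(im.astype(np.uint8),cv2.COLOR_RGB2HSV)
    near=np.linalg.norm(p-O0,axis=-1)<0.15
    white=(hsv[...,1]<40)&(hsv[...,2]>170)&near&(p[...,2]>.03)
    q=p[white]; 
    for _ in range(4):
        m=np.median(q,0) if _==0 else q.mean(0); U,S,V=np.linalg.svd(q-m,full_matrices=False); n=V[2]*np.sign(V[2][2]); r=(q-m)@n; q=q[abs(r)<.006]
    print(c,len(q),"normal",n.round(3),"tilt",np.degrees(np.arccos(n[2])).round(2),"yaw",np.degrees(np.arctan2(-n[1],-n[0])).round(2),"rms",r.std().round(4))
    rect=None
    # rectangle in plane via own yaw
    mask=(white).astype(np.uint8)
    # project to plane coords with nominal tilt
    yaw=np.arctan2(-n[1],-n[0])
    X=np.array([np.cos(yaw)*np.cos(np.pi/6),np.sin(yaw)*np.cos(np.pi/6),.5]);Y=np.array([-np.sin(yaw),np.cos(yaw),0])
    ab=np.stack([(q-O0)@X,(q-O0)@Y],-1); 
    rc=cv2.minAreaRect((ab*1000).astype(np.float32)); print("rect mm",rc, "pct x",np.percentile(ab[:,0],[.5,99.5]),"y",np.percentile(ab[:,1],[.5,99.5]), "plane z at O0", ((m-O0)@n).round(4))
    red=((hsv[...,0]<8)|(hsv[...,0]>172))&(hsv[...,1]>150)&(hsv[...,2]>120)&near
    print("red",red.sum(),np.nanmean(p[red],0).round(4), np.nanmax(p[red][:,2]))
    gr=(hsv[...,0]>40)&(hsv[...,0]<85)&(hsv[...,1]>80)&(p[...,2]>.165)&near
    g=p[gr]; print("green top",len(g),g.mean(0).round(4))
    yl=(hsv[...,0]>22)&(hsv[...,0]<35)&(hsv[...,1]>150)&(np.linalg.norm(p[...,:2]-[.576,-.234],axis=-1)<.13)
    m8=yl.astype(np.uint8); cn=max(cv2.findContours(m8,cv2.RETR_EXTERNAL,cv2.CHAIN_APPROX_NONE)[0],key=cv2.contourArea)[:,0]
    i=viewer.camera_info(c);K=i["intrinsics"];ry=np.stack([(cn[:,0]-K[0,2])/K[0,0],-(cn[:,1]-K[1,2])/K[1,1],-np.ones(len(cn))],-1)@i["rotation"].T
    w=i["eye"]+ry*((.013-i["eye"][2])/ry[:,2])[:,None]
    f=least_squares(lambda s:np.hypot(w[:,0]-s[0],w[:,1]-s[1])-s[2],[.576,-.234,.098],loss='soft_l1',f_scale=.003)
    print("plate",f.x.round(4))
    b=cv2.resize(im[190:320,200:340].astype(np.uint8) if c=="side" else im[170:270,150:260].astype(np.uint8),None,fx=5,fy=5,interpolation=cv2.INTER_CUBIC)
    cv2.imwrite(f"pics/{c}0crop.png",b[:600,:800,::-1])
E
python3 refine.py
```

```text
side 743 normal [-0.496 -0.037  0.867] tilt 29.85 yaw 4.32 rms 0.0018
rect mm ((-27.82150650024414, -1.7434921264648438), (112.8252944946289, 166.4164276123047), 89.63641357421875) pct x [-0.10988526  0.05530877] y [-0.05687211  0.05337289] plane z at O0 0.0046
red 52 [0.4502 0.2202 0.0995] 0.10653636990382609
green top 247 [0.514  0.2301 0.1843]
plate [ 0.5732 -0.2325  0.0936]
  return _methods._mean(a, axis=axis, dtype=dtype,
  ret = um.true_divide(
Traceback (most recent call last):
  File "refine.py", line 17, in <module>
    m=np.median(q,0) if _==0 else q.mean(0); U,S,V=np.linalg.svd(q-m,full_matrices=False); n=V[2]*np.sign(V[2][2]); r=(q-m)@n; q=q[abs(r)<.006]
                                                                                             ~^^^
IndexError: index 2 is out of bounds for axis 0 with size 0
```

```bash
sed -i 's/hsv\[...,2\]>170/hsv[...,2]>(170 if c=="side" else 125)/' refine.py; python3 refine.py | tail -6
python3 - <<'E'
exec(open('refine.py').read().split('O0=')[0])
im,p=cloud('top');print(im[232,190],im[200,222],im[232,214],p[232,190],p[200,222])
E
```

```text
plate [ 0.5732 -0.2325  0.0936]
top 1038 normal [-0.497 -0.031  0.867] tilt 29.85 yaw 3.58 rms 0.0021
rect mm ((-29.32046127319336, -2.505279541015625), (110.22950744628906, 168.4832305908203), 89.96973419189453) pct x [-0.11080489  0.0538163 ] y [-0.05692729  0.05232561] plane z at O0 0.0068
red 50 [0.4484 0.2148 0.1015] 0.1098806472812659
green top 232 [0.5136 0.2162 0.1859]
plate [ 0.5712 -0.2343  0.0944]
[154 156 158] [135 132 118] [155 158 160] [0.4744083  0.2545658  0.09740025] [0.57774896 0.17685541 0.01394159]
```

View pics/side0crop.png

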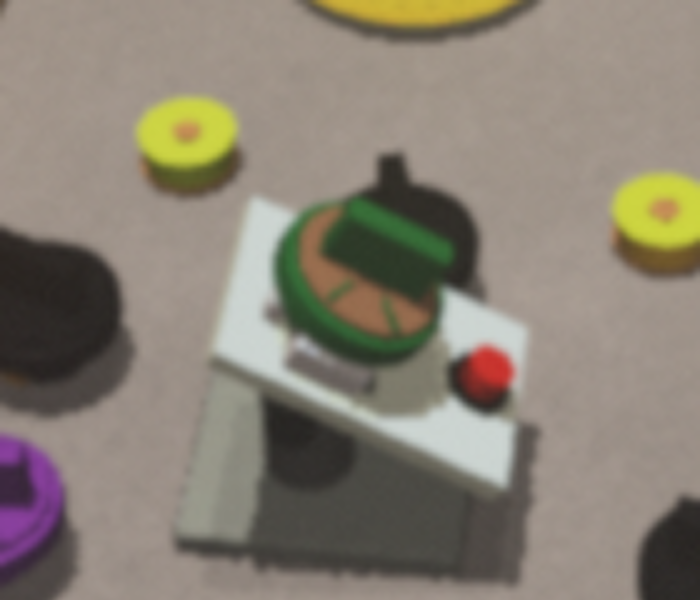

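```bash
cat > h.py <<'E'
from station import env, effector, solver, viewer, workorder, search_frame, tip_of
import numpy as np, cv2
from scipy.spatial.transform import Rotation as R
O=np.array([.534,.2212,.12]); yaw=np.radians(4.0)
M=R.from_euler('z',yaw).as_matrix()@R.from_euler('y',-30,degrees=True).as_matrix()  # mount axes
assert M[2,0]>0 and M[0,2]<0
def mp(x,y,z): return O+M@np.array([x,y,z])
def tool(ang,sgn=1,B=M):
    """tool y = -z of B, tool z = sgn*y of B turned by ang deg about z"""
    Rz=R.from_euler('z',ang,degrees=True).as_matrix()
    F=B@Rz; y=-F[:,2]; z=sgn*F[:,1]; x=np.cross(y,z)
    return np.stack([x,y,z],1)
PL=np.array([.5745,-.2335,0])
def st(msg=''):
    s=env.sense(); print(msg,'t',round(s['t'],2),'p',s['ee_pos'].round(4),'F',np.round(s['wrist_force'],1),'Fm',(M.T@s['wrist_force']).round(1),'Mm',(M.T@s['moment']).round(2),'w',round(s['gripper_width'],4)); return s
E
python3 - <<'E'
from h import *
for sg in (1,-1):
    print(sg)
    print('btn',[solver.inverse_kinematics(mp(-.085,0,z),tool(0,sg)) is not None for z in (.08,.026,.013)])
    for z in (.052,.1,.13,.2):
        for a in (0,30,60,90,95):
            q=solver.inverse_kinematics(mp(0,0,z),tool(a,sg)); print(z,a,None if q is None else np.round(q,2))
    for yw in (0,90,-90,45,-45): 
        q=solver.inverse_kinematics(PL+[0,0,.06],tool(yw,sg,np.eye(3)));print('pl',yw,None if q is None else np.round(q,2))
E
```

```text
1
btn [True, True, True]
0.052 0 [-0.02  0.27 -0.67  2.23  1.12  0.49  0.04]
0.052 30 [-0.02  0.27 -0.67  2.23  1.12  0.49  0.56]
0.052 60 [-0.02  0.27 -0.67  2.23  1.12  0.49  1.09]
0.052 90 [ 0.45  0.58 -1.31  2.21  1.41  0.85  1.46]
0.052 95 [ 0.45  0.58 -1.31  2.21  1.41  0.85  1.55]
0.1 0 [ 0.45  0.3  -1.22  2.22  1.1   0.66  0.09]
0.1 30 [ 0.18  0.18 -0.89  2.22  0.93  0.54  0.73]
0.1 60 [ 0.35  0.24 -1.09  2.22  1.03  0.6   1.19]
0.1 90 [ 0.49  0.34 -1.28  2.21  1.14  0.7   1.64]
0.1 95 [ 0.49  0.34 -1.28  2.21  1.14  0.7   1.73]
0.13 0 [ 0.21  0.09 -0.9   2.22  0.75  0.54  0.37]
0.13 30 [ 0.21  0.09 -0.9   2.22  0.75  0.54  0.89]
0.13 60 [ 0.55  0.2  -1.29  2.21  0.92  0.63  1.29]
0.13 90 [ 0.55  0.2  -1.29  2.21  0.92  0.63  1.82]
0.13 95 [ 0.55  0.2  -1.29  2.21  0.92  0.63  1.9 ]
0.2 0 [ 0.6  -0.2  -1.15  2.19  0.12  0.57  0.97]
0.2 30 [ 0.05 -0.12 -0.71  2.21  0.37  0.62  1.23]
0.2 60 [-0.48 -0.12 -0.24  2.23  0.47  0.66  1.64]
0.2 90 [-0.97 -0.15  0.21  2.26  0.57  0.7   2.07]
0.2 95 [-0.97 -0.15  0.21  2.26  0.57  0.7   2.15]
pl 0 [ 0.77  0.7  -0.61  1.75  0.52  0.85  1
[... 814 characters left out ...]
89  0.    0.21  2.28  0.64  0.5  -2.17]
0.13 60 [-0.23  0.04 -0.46  2.24  0.67  0.52 -1.67]
0.13 90 [ 0.21  0.09 -0.9   2.22  0.75  0.54 -1.2 ]
0.13 95 [ 0.21  0.09 -0.9   2.22  0.75  0.54 -1.11]
0.2 0 [ 0.4  -0.15 -1.    2.2   0.25  0.59 -2.31]
0.2 30 [ 0.4  -0.15 -1.    2.2   0.25  0.59 -1.78]
0.2 60 [ 0.4  -0.15 -1.    2.2   0.25  0.59 -1.26]
0.2 90 [ 0.4  -0.15 -1.    2.2   0.25  0.59 -0.74]
0.2 95 [ 0.4  -0.15 -1.    2.2   0.25  0.59 -0.65]
pl 0 [ 0.41  0.61 -0.1   1.78  0.08  0.76 -1.31]
pl 90 [ 0.62  0.65 -0.39  1.76  0.32  0.8   0.07]
pl -90 [ 0.16  0.61  0.24  1.8  -0.2   0.76 -2.65]
pl 45 [ 0.51  0.62 -0.24  1.77  0.2   0.77 -0.62]
pl -45 [ 0.28  0.6   0.08  1.79 -0.06  0.75 -1.97]
```

Run:
```python
from h import *
effector.grasp(10); st('shut')
env.reach([.36,-.1,.36],tool(0,1)); st()
env.reach(mp(-.085,0,.09),tool(0,1)); s=st(); print(np.round(s['joint_positions'],2))
for c in ["side","top"]:
    im,d=viewer.read_camera(c); cv2.imwrite(f"pics/{c}1.png",im[:,:,::-1])
```

```text
shut t 2.24 p [ 0.2276 -0.6088  0.2146] F [ 0.2 -0.4 -0.2] Fm [ 0.  -0.4 -0.2] Mm [-0.03  0.02 -0.01] w 0.0006Traceback (most recent call last):
  File "<stdin>", line 3, in <module>
station.PlanningError: the arm cannot take that pose within its joint ranges
```

Run:
```python
from h import *
for p in ([.42,-.1,.3],[.42,0,.3],[.40,.1,.28],[.45,.1,.3]):
  for B in (np.eye(3),M):
    q=solver.inverse_kinematics(p,tool(0,1,B)); print(p,None if q is None else np.round(q,2))
for z in (.12,.09,.026,.012):
    q=solver.inverse_kinematics(mp(-.085,0,z),tool(0,1)); print(z,mp(-.085,0,z).round(3),None if q is None else np.round(q,2))
```

```text
[0.42, -0.1, 0.3] [ 0.88  0.05 -0.74  1.96  0.04  1.14  1.7 ]
[0.42, -0.1, 0.3] [ 0.23 -0.28  0.05  2.33 -0.28  0.61  2.12]
[0.42, 0, 0.3] [ 0.81  0.03 -0.88  1.98  0.03  1.14  1.48]
[0.42, 0, 0.3] None
[0.4, 0.1, 0.28] [ 0.83  0.08 -1.17  2.01  0.08  1.1   1.19]
[0.4, 0.1, 0.28] [-0.07 -0.3  -0.33  2.39  0.14  0.55  1.13]
[0.45, 0.1, 0.3] [ 0.72  0.2  -1.11  1.89  0.2   1.17  1.11]
[0.45, 0.1, 0.3] [ 0.6  -0.27 -0.82  2.26 -0.2   0.56  1.53]
0.12 [0.401 0.212 0.181] [ 0.1   0.07 -0.91  2.39  0.96  0.49  0.03]
0.09 [0.416 0.213 0.155] [ 0.08  0.19 -0.89  2.39  1.19  0.51 -0.17]
0.026 [0.448 0.215 0.1  ] [-0.31  0.31 -0.45  2.39  1.51  0.44 -0.48]
0.012 [0.455 0.216 0.088] [-0.3   0.35 -0.45  2.38  1.59  0.45 -0.54]
```

Run:
```python
from h import *
env.reach([.42,0.05,.3],tool(0,1,np.eye(3))); st()
env.reach(mp(-.085,0,.10),tool(0,1)); s=st(); print(np.round(s['joint_positions'],2))
for c in ["side","top"]:
    im,d=viewer.read_camera(c); cv2.imwrite(f"pics/{c}1.png",im[:,:,::-1])
```

```text
t 4.7 p [0.4203 0.0492 0.2999] F [-0.4 -0.8 -0.5] Fm [-0.6 -0.8 -0.2] Mm [ 0.03 -0.12 -0.02] w 0.0005
 t 6.18 p [0.4113 0.2124 0.1644] F [ 0.3 -0.2  0.5] Fm [ 0.5 -0.2  0.3] Mm [ 0.04  0.3  -0.05] w 0.0006
[-0.56  0.07 -0.23  2.42  0.99  0.43 -0.03]
```

View pics/side1.png

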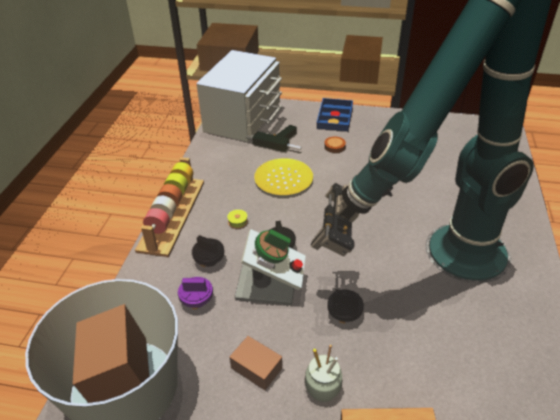

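The gripper at about (338,220) is lined up above the button at (297,265), and everything else is undisturbed. Next I'll press in steps.

Run:
```python
from h import *
env.movel(mp(-.085,0,.035),rate=.12); b=st()
for z in (.028,.024,.021,.018,.016,.0145,.0135,.0128,.012,.0112,.0105):
    env.movel(mp(-.085,0,z),rate=.03); s=st(z); print((M.T@(s['ee_pos']-O)).round(4))
    if (M.T@(s['wrist_force']-b['wrist_force']))[2]>12: break
```

```text
t 6.97 p [0.4432 0.2146 0.1079] F [-0.   0.2  0.5] Fm [0.3 0.2 0.4] Mm [ 0.07  0.3  -0.08] w 0.0006
0.028 t 7.36 p [0.4467 0.2152 0.1022] F [-0.2 -1.  -0.9] Fm [-0.7 -1.  -0.7] Mm [0.07 0.37 0.01] w 0.0006
[-0.0847  0.0001  0.0283]
0.024 t 7.64 p [0.4488 0.2155 0.0986] F [0.2 0.9 1.2] Fm [0.8 0.9 0.9] Mm [ 0.11  0.13 -0.03] w 0.0004
[-0.0846  0.0003  0.0242]
0.021 t 7.89 p [0.4503 0.2156 0.0959] F [0.4 0.6 1.4] Fm [1.1 0.5 1. ] Mm [0.17 0.04 0.02] w 0.0008
[-0.0847  0.0002  0.0211]
0.018 t 8.14 p [0.4518 0.2156 0.0932] F [0.4 0.2 1.8] Fm [1.2 0.2 1.4] Mm [ 0.16  0.13 -0.03] w 0.0004
[-0.0848  0.0002  0.018 ]
0.016 t 8.39 p [0.4527 0.2156 0.0914] F [0.7 1.2 2.7] Fm [2.  1.1 2. ] Mm [ 0.24 -0.03 -0.01] w 0.0003
[-0.0848  0.0001  0.016 ]
0.0145 t 8.64 p [0.4534 0.2157 0.0901] F [-0.   1.3  3.4] Fm [1.8 1.3 2.9] Mm [ 0.23 -0.05 -0.02] w 0.0004
[-0.0849  0.0001  0.0145]
0.0135 t 8.89 p [0.4538 0.2157 0.0893] F [-2.  -0.2  6.6] Fm [ 1.5 -0.   6.7] Mm [ 0.15 -0.04 -0.03] w 0.0003
[-0.085   0.0001  0.0136]
0.0128 t 9.14 p [0.4539 0.2158 0.0889] F [-5.5 -0.7 11.3] Fm [ 0.9 -0.3 12.5] Mm [ 0.    0.02 -0.04] w 0.0008
[-0.085   0.0002  0.0132]
```

The force climbs steeply at z≈13.5 mm, so the button is at its end stop (nominal 14 mm). Next I'll back off, take a picture and move to the rib.

Run:
```python
from h import *
env.movel(mp(-.085,0,.1),rate=.2)
env.movel(mp(-.06,0,.15),rate=.2); effector.release(); st()
im,d=viewer.read_camera("side"); cv2.imwrite("pics/side2.png",im[:,:,::-1])
b=cv2.resize(im[190:320,200:370],None,fx=4.5,fy=4.5,interpolation=cv2.INTER_CUBIC); cv2.imwrite("pics/side2c.png",b[:,:,::-1])
for n in ["release_top","holder_grip"]: print(n,[ (np.round(r["at"],4).tolist(),(M.T@(r["at"]-O)).round(4),round(r["score"],2)) for r in tip_of("side",n)][:4])
```

```text
t 11.61 p [0.4074 0.2123 0.2199] F [-0.4  0.6  0.3] Fm [-0.2  0.6  0.5] Mm [ 0.09  0.38 -0.  ] w 0.0919
release_top [([0.499, 0.2162, 0.1823], array([ 0.0006, -0.0025,  0.0716]), 0.74), ([0.4522, 0.2153, 0.0907], array([-0.0857, -0.0002,  0.0156]), 0.51)]
holder_grip [([0.3174, 0.2775, 0.0748], array([-0.2063,  0.0713,  0.0669]), 0.9), ([0.7107, 0.1627, 0.0741], array([ 0.1262, -0.0707, -0.1258]), 0.89), ([0.6998, 0.302, 0.0706], array([ 0.1234,  0.069 , -0.1283]), 0.87), ([0.5264, 0.0782, 0.0713], array([-0.0396, -0.1421, -0.0334]), 0.65)]
```

View pics/side2c.png

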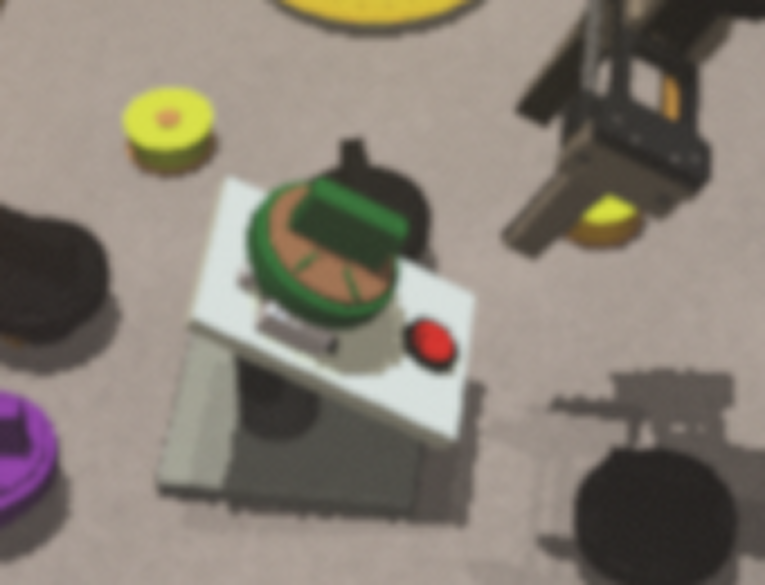

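The button now sits flush at (432,340) in the crop, network z ≈15.6 mm, and the holder is still locked. Next is the rib grasp.

Run:
```python
from h import *
env.movel(mp(0,0,.13),rate=.2); st()
env.movel(mp(0,0,.0535),rate=.12); b=st('down')
effector.grasp(15); s=st('grasp'); print((M.T@(s['ee_pos']-O)).round(4),np.round(s['joint_positions'],2))
```

```text
t 12.22 p [0.4688 0.2163 0.232 ] F [ 0.4  0.  -1. ] Fm [-0.2  0.  -1.1] Mm [ 0.08  0.38 -0.06] w 0.0919
down t 13.02 p [0.5068 0.2196 0.1665] F [-0.6 -0.  -0.4] Fm [-0.8  0.  -0. ] Mm [ 0.06  0.31 -0.03] w 0.092
grasp t 14.15 p [0.5071 0.2194 0.1661] F [-0.8  0.5 -0.5] Fm [-0.9  0.6 -0. ] Mm [0.14 0.55 0.01] w 0.0157
[-0.0003  0.0001  0.0534] [-0.51  0.2  -0.13  2.26  0.92  0.37  0.19]
```

Run:
```python
from h import *
effector.grasp(40); s=st('sq')
q0=np.array(s['joint_positions'])
for a in (10,25,40,55,70,80,88):
    q=q0.copy(); q[6]+=np.radians(a); env.goto_joints(q); s=st(a)
    if abs((M.T@s['moment'])[2])>2.5 or np.linalg.norm(s['wrist_force'])>30: print('stop');break
print((M.T@(s['ee_pos']-O)).round(4))
im,d=viewer.read_camera("side"); cv2.imwrite("pics/side3.png",im[:,:,::-1])
b=cv2.resize(im[160:320,200:370],None,fx=3.7,fy=3.7,interpolation=cv2.INTER_CUBIC); cv2.imwrite("pics/side3c.png",b[:,:,::-1])
```

```text
sq t 14.37 p [0.5071 0.2194 0.1662] F [ 0.4  1.4 -1.8] Fm [-0.5  1.3 -1.8] Mm [ 0.23  0.58 -0.04] w 0.0156
10 t 14.66 p [0.5066 0.2188 0.1658] F [-3.2 -1.8  1.2] Fm [-2.3 -1.6  2.7] Mm [-0.27  1.12 -0.01] w 0.0154
25 t 15.02 p [0.5068 0.2186 0.1658] F [-5.2 -2.5  1.4] Fm [-3.9 -2.2  3.9] Mm [-0.53  1.15 -0.11] w 0.0158
40 t 15.38 p [0.5071 0.2187 0.166 ] F [-3.8 -2.7  1.6] Fm [-2.7 -2.4  3.3] Mm [-0.67  1.08 -0.07] w 0.0156
55 t 15.73 p [0.5071 0.219  0.1661] F [-3.5 -2.8  1. ] Fm [-2.7 -2.6  2.7] Mm [-0.74  0.94 -0.04] w 0.0159
70 t 16.09 p [0.5071 0.2193 0.1661] F [-3.2 -2.5  1.6] Fm [-2.1 -2.2  3.1] Mm [-0.66  1.04 -0.02] w 0.0158
80 t 16.38 p [0.5071 0.2194 0.1661] F [-3.5 -2.6  0.6] Fm [-2.9 -2.3  2.3] Mm [-0.55  1.07 -0.08] w 0.0159
88 t 16.64 p [0.5071 0.2196 0.1661] F [-3.3 -2.1  0.9] Fm [-2.5 -1.9  2.4] Mm [-0.47  1.16 -0.04] w 0.0157
[-0.0003  0.0002  0.0534]
```

View pics/side3c.png

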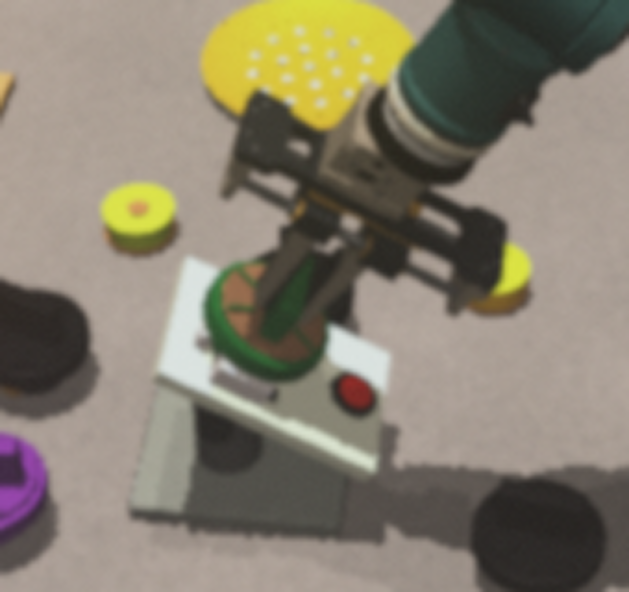

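The rib at (285,310) in the crop has turned a quarter turn with the gripper. Next I'll lift along the axis.

Run:
```python
from h import *
for z in (.060,.075,.1,.12):
    env.movel(mp(0,0,z),rate=.08 if z<.08 else .15); s=st(z)
    if (M.T@s['wrist_force'])[2]<-15: print('stuck');break
print(np.round(s['joint_positions'],2))
im,d=viewer.read_camera("side"); cv2.imwrite("pics/side4.png",im[:,:,::-1])
for yw in (94,90,120,60,150,30,0):
  for z in (.2,.065):
    q=solver.inverse_kinematics(PL+[0,0,z],tool(yw,1,np.eye(3)));print('pl',yw,z,None if q is None else np.round(q,2))
for p in ([.47,.15,.3],[.5,.0,.3],[.5,-.1,.28]):
  for yw in (94,60,30):
    q=solver.inverse_kinematics(p,tool(yw,1,np.eye(3)));print(p,yw,None if q is None else np.round(q,2))
```

```text
0.06 t 16.94 p [0.5043 0.2199 0.1722] F [ 0.   0.1 -3.9] Fm [-1.9  0.1 -3.4] Mm [ 0.07  0.96 -0.02] w 0.0159
0.075 t 17.27 p [0.4968 0.2188 0.1851] F [ 1.4  0.6 -4.8] Fm [-1.2  0.5 -4.9] Mm [ 0.17  0.94 -0.04] w 0.0161
0.1 t 17.59 p [0.4846 0.2179 0.2068] F [ 0.5 -0.9 -4.8] Fm [-2.  -0.9 -4.4] Mm [ 0.1   1.   -0.07] w 0.0157
0.12 t 17.88 p [0.4746 0.2171 0.2238] F [-0.  -0.1 -4.6] Fm [-2.3 -0.1 -3.9] Mm [ 0.07  0.96 -0.06] w 0.0158
[-0.48  0.05 -0.2   2.26  0.68  0.49  1.95]
pl 94 0.2 [ 1.15  0.87 -1.33  1.64  0.87  1.34  2.89]
pl 94 0.065 [ 1.06  0.95 -1.12  1.73  0.95  1.11  2.84]
pl 90 0.2 [ 1.15  0.87 -1.33  1.64  0.87  1.34  2.82]
pl 90 0.065 [ 0.95  0.81 -0.9   1.74  0.76  0.97  2.9 ]
pl 120 0.2 [-0.51  0.82  1.35  1.75 -0.84  1.29 -1.58]
pl 120 0.065 [-0.48  1.1   1.33  1.83 -1.15  1.24 -1.39]
pl 60 0.2 [ 0.51  0.45 -0.23  1.68  0.12  1.03  2.85]
pl 60 0.065 [ 0.51  0.61 -0.23  1.77  0.19  0.78  2.8 ]
pl 150 0.2 [-0.51  0.82  1.35  1.75 -0.84  1.29 -1.05]
pl 150 0.065 [-0.48  1.1   1.33  1.83 -1.15  1.24 -0.87]
pl 30 0.2 [ 0.09  0.44  0.32  1.71 -0.16  1.02  2.56]
pl 30 0.065 [ 0.13  0.61  0.27  1.8  -0.22  0.77  2.61]
pl 0 0.2 [ 0.09  0.44  0.32  1.71 -0.16  1.02  2.04]
pl 0 0.065 [ 0.14  0.6   0.26  1.8  -0.21  0.77  2.08]
[0.47, 0.15, 0.3] 94 [-0.28  0.12 -0.1   1.87  0.01  1.15  2.82]
[0.47, 0.15, 0.3] 60 [-0.28  0.12 -0.1   1.87  0.01  1.15  2.23]
[0.47, 0.15, 0.3] 30 [-0.31  0.12 -0.07  1.87  0.01  1.15  1.71]
[0.5, 0.0, 0.3] 94 [ 0.86  0.31 -1.1   1.81  0.3   1.2   2.88]
[0.5, 0.0, 0.3] 60 [-0.1   0.13  0.04  1.86 -0.01  1.15  2.56]
[0.5, 0.0, 0.3] 30 [-0.11  0.13  0.05  1.86 -0.01  1.15  2.03]
[0.5, -0.1, 0.28] 94 [-0.96  0.38  1.38  1.92 -0.41  1.18 -2.49]
[0.5, -0.1, 0.28] 60 [-0.02  0.16  0.17  1.88 -0.03  1.11  2.78]
[0.5, -0.1, 0.28] 30 [ 0.    0.16  0.15  1.87 -0.03  1.11  2.25]
```

View pics/side4.png

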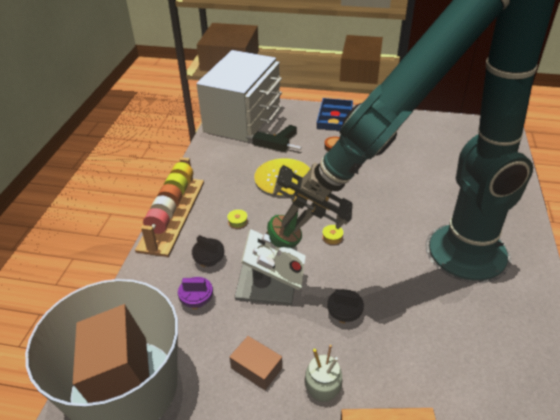

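The holder is free at (285,228). The force change of about 4.6 N matches roughly 0.4 kg. Next I'll take it upright over the plate, staying high.

Run:
```python
from h import *
E=np.eye(3)
env.reach([.47,.13,.31],tool(20,1,E)); st()
env.reach([.52,-.06,.30],tool(10,1,E)); st()
env.reach(PL+[0,0,.17],tool(0,1,E)); s=st(); print(s['tcp_rot'].round(3))
for c in ["side","top"]:
    im,d=viewer.read_camera(c); cv2.imwrite(f"pics/{c}5.png",im[:,:,::-1]); np.save(f"pics/{c}5d.npy",d)
    for n in ["plate","holder","holder_grip"]:
        print(c,n,[ (np.round(r["at"],4).tolist(),round(r["score"],2)) for r in tip_of(c,n) if r["at"][1]<0])
b=cv2.resize(cv2.imread("pics/side5.png")[80:230,200:380],None,fx=4,fy=4,interpolation=cv2.INTER_CUBIC); cv2.imwrite("pics/side5c.png",b)
```

```text
t 18.62 p [0.4697 0.1296 0.3083] F [-0.6  0.9 -4.9] Fm [-2.9  0.9 -3.9] Mm [ 0.1  -0.1  -0.03] w 0.016
 t 19.43 p [ 0.5194 -0.0588  0.2991] F [ 0.2  1.5 -4.4] Fm [-1.9  1.5 -3.9] Mm [ 0.08 -0.14 -0.07] w 0.0156
 t 20.32 p [ 0.5756 -0.2311  0.1707] F [ 1.1  0.7 -3.9] Fm [-1.   0.6 -3.9] Mm [ 0.07 -0.18 -0.03] w 0.0158
[[ 1.     0.001 -0.003]
 [ 0.003  0.001  1.   ]
 [ 0.001 -1.     0.001]]
side plate [([0.5748, -0.2343, 0.0002], 0.92)]
side holder [([0.5764, -0.2318, 0.1139], 0.62)]
side holder_grip [([0.5765, -0.2342, -0.0017], 0.75), ([0.5756, -0.2313, 0.1885], 0.64)]
top plate [([0.5774, -0.2335, -0.0021], 0.66)]
top holder [([0.6761, -0.0069, 0.0007], 0.54), ([0.571, -0.23, 0.1129], 0.51)]
top holder_grip [([0.5739, -0.2303, 0.1871], 0.65)]
```

View pics/side5c.png

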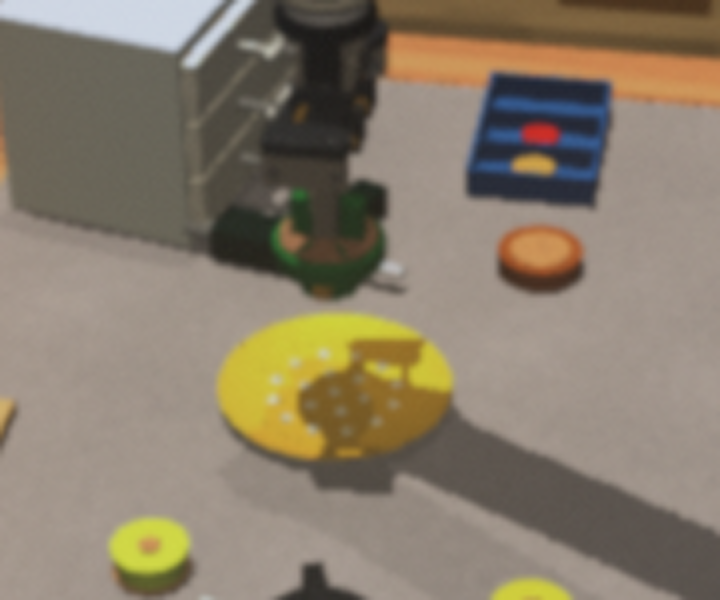

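View pics/top5.png

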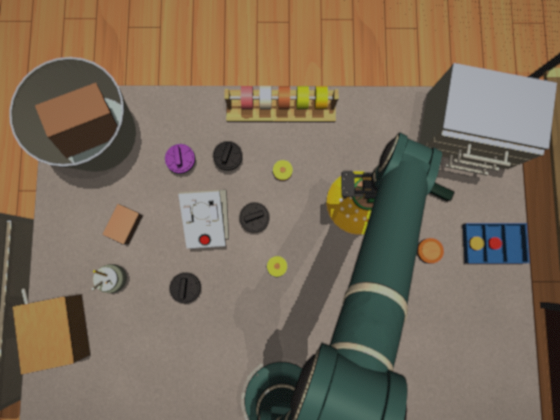

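The side crop shows the holder upright at (328,240) above the plate, which is centred near (335,385). Next I'll lower it, slowly at the end, and watch for contact.

Run:
```python
from h import *
T=tool(0,1,np.eye(3))
env.movel(PL+[0,0,.075],T,rate=.1); env.pause(.3); b=st()
for z in (.068,.064,.062,.0605,.0595,.0588,.058,.0573,.0565,.0555):
    env.movel(PL+[0,0,z],rate=.02); s=st(z)
    if s['wrist_force'][2]-b['wrist_force'][2]>2.5: print('contact'); break
im,d=viewer.read_camera("side"); cv2.imwrite("pics/side6.png",im[:,:,::-1])
b=cv2.resize(im[80:230,200:380],None,fx=4,fy=4,interpolation=cv2.INTER_CUBIC); cv2.imwrite("pics/side6c.png",b[:,:,::-1])
```

```text
t 22.12 p [ 0.5747 -0.2335  0.0755] F [-0.1 -0.  -3.6] Fm [-1.9  0.  -3.1] Mm [ 0.05 -0.11 -0.02] w 0.0158
0.068 t 22.62 p [ 0.5744 -0.2335  0.0678] F [-0.1  0.5 -3.3] Fm [-1.7  0.5 -2.8] Mm [ 0.02 -0.17  0.  ] w 0.0157
0.064 t 22.97 p [ 0.5744 -0.2334  0.0638] F [-0.2  0.1 -4. ] Fm [-2.1  0.1 -3.4] Mm [-0.02 -0.14  0.02] w 0.0159
0.062 t 23.22 p [ 0.5744 -0.2335  0.0619] F [ 0.3  0.  -3.7] Fm [-1.6  0.  -3.4] Mm [ 0.03 -0.15 -0.01] w 0.0162
0.0605 t 23.47 p [ 0.5744 -0.2335  0.0604] F [-0.5 -0.6 -4.2] Fm [-2.5 -0.6 -3.4] Mm [ 0.04 -0.09 -0.04] w 0.0157
0.0595 t 23.72 p [ 0.5744 -0.2335  0.0594] F [-0.8  0.  -4.6] Fm [-3.   0.1 -3.6] Mm [ 0.02 -0.11 -0.04] w 0.0156
0.0588 t 23.97 p [ 0.5745 -0.2335  0.0588] F [ 0.3  0.4 -4.7] Fm [-2.1  0.4 -4.2] Mm [ 0.02 -0.15  0.03] w 0.016
0.058 t 24.22 p [ 0.5746 -0.2335  0.0587] F [-1.9  1.1  5.1] Fm [1.  1.3 5.3] Mm [ 0.34  0.52 -0.2 ] w 0.0157
contact
```

View pics/side6c.png

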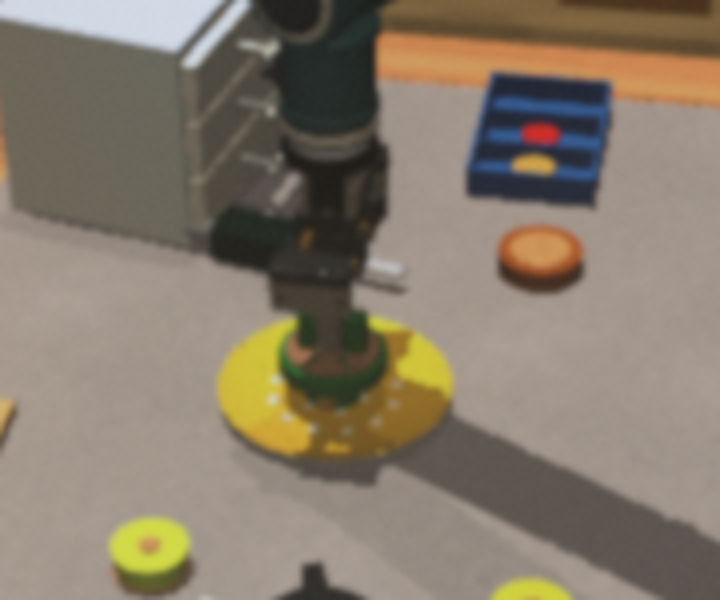

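Contact came at TCP z=58.7 mm (predicted 58.5), with the holder at about (333,365) in the crop, in the middle of the plate. Releasing and retreating.

Run:
```python
from h import *
effector.release(); st()
env.movel(PL+[0,0,.12],rate=.08); env.movel(PL+[0,0,.25],rate=.15)
env.reach([.42,-.0,.32],tool(0,1,np.eye(3))); st()
for c in ["side","top"]:
    im,d=viewer.read_camera(c); cv2.imwrite(f"pics/{c}7.png",im[:,:,::-1]); np.save(f"pics/{c}7d.npy",d)
    for n in ["plate","holder","holder_grip","spool_yellow","glue_gun","tape"]:
        print(c,n,[ (np.round(r["at"],4).tolist(),round(r["score"],2)) for r in tip_of(c,n) if r["at"][1]<0 or 'spool' in n])
b=cv2.resize(cv2.imread("pics/side7.png")[80:230,200:380],None,fx=4,fy=4,interpolation=cv2.INTER_CUBIC); cv2.imwrite("pics/side7c.png",b)
```

```text
t 25.45 p [ 0.5745 -0.2335  0.058 ] F [0.8 0.1 0.4] Fm [ 0.9  0.  -0.1] Mm [ 0.03 -0.2  -0.02] w 0.092
 t 28.5 p [ 0.4206 -0.0008  0.3198] F [-0.7  0.5 -0.6] Fm [-0.8  0.6 -0.2] Mm [ 0.07 -0.18 -0.04] w 0.0923
side plate [([0.577, -0.2322, -0.0036], 0.64)]
side holder [([0.5752, -0.2366, 0.0031], 0.83)]
side holder_grip [([0.5745, -0.2333, 0.076], 0.82)]
side spool_yellow [([0.3814, 0.0118, -0.0015], 0.53)]
side glue_gun [([0.6519, -0.4114, -0.0033], 0.8)]
side tape [([0.4319, -0.4425, 0.0022], 0.71)]
top plate [([0.5746, -0.2345, 0.0015], 0.95)]
top holder [([0.5722, -0.2345, 0.0005], 0.98)]
top holder_grip [([0.5734, -0.2327, 0.0742], 0.69)]
top spool_yellow [([0.4285, -0.4403, -0.0024], 0.36)]
top glue_gun [([0.6553, -0.4153, -0.0015], 0.68)]
top tape [([0.4263, -0.4435, -0.0006], 0.98), ([0.5703, -0.2332, 0.0743], 0.58)]
```

View pics/side7c.png

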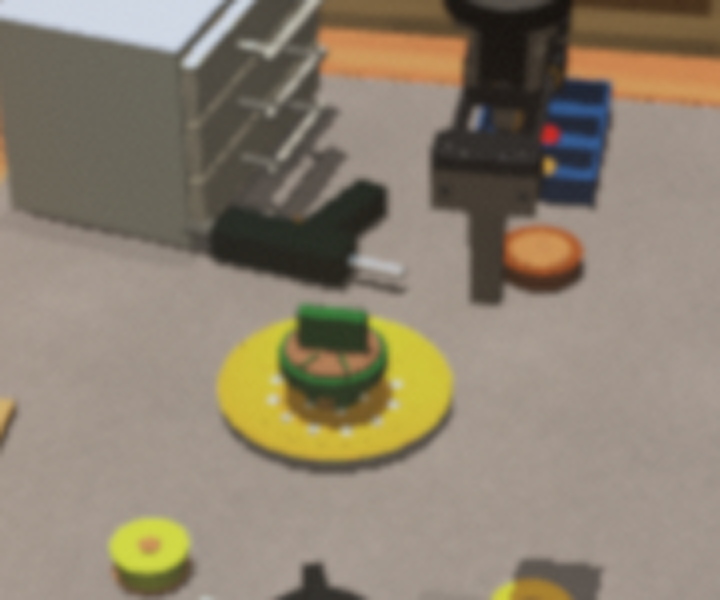

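View pics/top7.png

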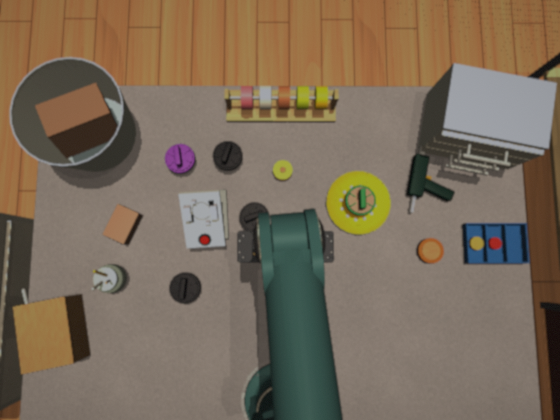

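The holder stands upright in the middle of the plate: (333,355) in the side crop and (359,202) in the top view. The plate and the other visible things are where they were, and the gripper is clear of everything. Handing in.

Run:
```python
from h import *
workorder.finish_job(); st()
```

```text
the job is handed in; nothing more can be done
the job is handed in; nothing more can be done
```

I pressed the release button in, turned the holder 88° anticlockwise, lifted it off the stand, set it down on the yellow plate and handed the job in; no verdict is reported. The last clock reading before handing in was about 28.5 s of the 54 s allowed.

**Button:** The press ended on a steep rise to about 12 N at 13.2 mm above the mount's origin, against 14 mm nominal for fully in. A later network reading put the button top at about 15.6 mm.

**Turn and lift:** The wrist moment about the holder's axis stayed under about 0.1 N m. A picture showed the rib turned with the gripper. The force change on lifting matched roughly 0.4 kg.

**Placing:** Contact came within 0.2 mm of the predicted height, at about 0.02 m/s and with a force of about 10 N.

**Last checks:** Both cameras showed the holder upright. They put it about 2 to 5 mm from the plate's centre, within the 30 mm allowed. The plate had not visibly moved, and the gripper was open and well clear.

**Disagreements:**
- The networks sometimes mixed things up: they reported the holder as tape or the rib as the button, and once each found a spool at the tape's position and a holder where there was none. I set these against the pictures and ignored them.
- In the last top view the arm hid the spool nearest the robot. The side crop showed only its edge, where it had been before.

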